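# Push a stuck stick of brittle out of the slanted mould

### The arm

A 6-joint arm with a two-finger parallel gripper is mounted at the origin on the work surface. World frame = base frame: x ahead of the robot, y to its left, z up, the work surface at z = 0. Lengths are in m, angles in degrees, forces in N, time in s.
With the tool pointing down it reaches from about 0.35 to 0.875 m from the base axis. Payload 4.2 kg.
Tool frame: the origin (TCP) lies midway between the tips of the shut fingers; the grasp point (between the pads) lies 19 mm behind it (robot.grip_depth is the distance from the TCP to the grasp point, in m); z points along the fingers, y is the line along which they close (so a half turn about z gives the same grasp; the last joint's range is limited). The gripper opens to 87 mm and grips with 3 to 60 N. Pads are 19 mm wide; open, the fingers measure 117 mm over their backs; the gripper's body (75 mm by 190 mm) begins 51 mm behind the grasp point.
Start: joints at [-61.788, 22.042, 0.453, 0, -68.411, -14.817], TCP at [0.145, -0.608, 0.223] pointing down, gripper open.
Joint ranges: [-179.83, 179.83], [-69.29, 118.12], [-61.27, 80.66], [-181.25, 117.63], [-171.15, -9.14], [-177.46, 177.46]. Speed limits (degrees/s): [159.86, 159.86, 180, 180, 180, 180].

### API

Orientations are given as a 3x3 rotation matrix whose columns are the frame's x, y, z axes.
In Python, from bench import robot gives the robot as it stands.
- The arm moves only by the tool drive_tool, never from a script. Its argument "steps" is a list of rows, each an object of numbers: "x", "y", "z": the shift along the world's x, y, z in units of 30 mm (1.0 is 30 mm); "rx", "ry", "rz": the turn, a rotation vector about the world's x, y, z in rad; "claw": the closure, from 0 (fully open) to 1 (shut). In form: [{"x": .., "y": .., "z": .., "rx": .., "ry": .., "rz": .., "claw": ..}, ...]. A call has 1 to 5 rows; each row shifts and turns the commanded pose from where the row before left it; what a row does not reach is not made up. A row lasts 1/12 s, in which the tool goes at most 41.7 mm and 7.16 degrees, less where a joint would pass 70% of its speed; a pose out of reach is approached as far as the arm can. A call is refused whole if a number of a shift passes 1 or a number of a turn 0.125, either way. A call with a gripper value outside its range is refused whole. The fingers move at their own pace and stop on an object; "squeeze" is the grip in N (left out, the last holds). Time passes only in rows, so rows that do not move let the fingers close. It gives the time, the measured TCP pose, the force, the opening and the grip force at its end, in the units of the state.
- robot.observe(): the state, without advancing time (a new reading comes with each control period).
- robot.snapshot(name): name is "scene" or "top"; returns a dict with "img" (480x640x3 uint8, red, green, blue), "intrinsics" (3x3 intrinsics, pixels), "world_from_camera" (4x4, takes a point from camera to world coordinates). Camera axes: x right, y down, z forward; pixel columns grow to the right and rows downward; lengths in m; the calibration is good to about 2 mm. A picture is of the moment at which its call begins. There is no depth.
- robot.sign_off(): hands the job in; it is judged then, once.
Trained networks look in a picture, given as the dict that the camera call returned (one of the last four; its "shot" number tells which), for a name from the list of things; names that differ only in an ending like _2 or _b are one class to them, and where a whole thing is asked for, a point or a joint stands for the part that bears it (a point fixed in the world has none). Each returns a list of dicts, best first, with "p" (0 to 1); they miss things now and then, are a little off and sometimes report something else, mostly with a low value. They report only what shows in the picture. A call takes as long as a camera call. They do not tell look-alikes from the thing itself.
- robot.find_in(picture, name): "pixel" ([column, row] in pixels, amid what is visible of it).
- robot.pinpoint(picture, name): "pixel" ([column, row] in pixels: a listed point, or the origin of a listed thing).
The state is a dict: "t": time; "joint_positions": joint angles; "joint_vel": joint speeds; "effort": joint torques, N m; "ee_pos": TCP position; "eef_rot": TCP orientation; "force": force on the tool from outside, world axes, zero at the start; "ft_torque": the same for the moment, N m; "opening": finger opening in m; "gripper_force": force on a finger pad.
Only numpy, scipy, OpenCV 4.12 (cv2) and the standard library are available. Lean on these libraries where they do the work, as an engineer would, in place of code of your own. Each camera call takes 0.05 s, during which the arm holds its last target. There are 200 camera calls.

### The job

A stick of peanut brittle is stuck inside the slanted square mould tube. Take the wooden plunger from its fork, push it down through the tube from the funnel end so that the stick comes out of the far end and drops into the tray, then hang the plunger back in its fork, upright by its collar. Let go of it and leave the other things on the table where they are.

Things in the scene. Friction and masses are not known exactly. Their poses are not given: they have to be found in the camera images.
- tube: Fixed square aluminium mould tube, 35 degrees from vertical: funnel mouth high and nearer the robot, exit low and farther off. Origin: centre of the exit, 80 mm above the table; z runs up the bore to the mouth, so push along -z. Bore 26 mm square from z = 0 to 80 mm, walls 4 mm. x points away from the robot and up; the wall on that side has an 8 mm slit that shows the stick.
- mouth (a point): Centre of the tube's funnel rim, on the bore's axis at z = 100 mm of the tube. The square funnel is about 50 mm wide inside at the rim and narrows to the bore (26 mm) at z = 80 mm.
- mould: Dark wooden stand of the tube, fixed: base plate 100 x 100 x 12 mm and a post 34 mm square under the tube. Origin on the table below the middle of the tube; the tube's exit points to its +x, z is up.
- slug: Stuck stick of peanut brittle, 23 x 24 x 36 mm (x, y, z), about 30 g. Origin at its centre; z along the bore, upper end at z = 65 mm of the tube. The tube's -y wall is a spring cheek that pinches it: pushing takes about 4 to 9 N until it is nearly out. Once the stick is out the cheek stands in to y = -9 mm of the tube; the bore is otherwise straight and clear.
- tray: Open steel tray, fixed, 150 x 120 mm, 28 mm high, walls 4 mm, below and beyond the tube's exit. Origin: centre of its underside.
- plunger: Wooden plunger, about 140 g, round. Origin: centre of its lower tip; z runs up to the handle. Shaft diameter 16 mm from z = 0 (chamfered) to 120, collar 46 mm from 120 to 128, handle 24 mm from 128 to 190 mm. At the start it hangs upright in the fork by its collar. With the tip level with the tube's exit or up to 15 mm beyond, the stick is out and the collar still off the funnel.
- fork: Fixed plunger stand: wooden base 130 x 110 x 12 mm, post 24 x 50 mm at x = 48 to 72, 150 mm tall; two level steel bars from x = -50 to 50 mm, tops 150 mm up, with a 26 mm gap centred on y = 0, open at -x (to the robot) and from above. Origin on the table below the gap's middle. The hung plunger's tip is 30 mm above the table; it hangs well from x = -35 to 20 mm.
- mug: Bystander: white mug, diameter 72 mm, 85 mm tall. Origin: centre of its underside.
- bowl: Bystander: steel bowl, diameter 90 mm, 45 mm tall. Origin: centre of its underside.
- jar: Bystander: closed amber jar, diameter 76 mm, 110 mm tall. Origin: centre of its underside.
- bottle: Bystander: green glass bottle, diameter 66 mm, 200 mm tall. Origin: centre of its underside.
- spatula: Bystander: spatula lying flat on the table. Origin: on its underside.
- tin: Bystander: closed steel tin, diameter 80 mm, 90 mm tall. Origin: centre of its underside.
There are look-alikes about, which are no part of the job. Leave any blue or green look-alike of the tray alone.

How it is judged (in metres and radians):
On the way, in this order (a step that is already met when the one before it is completed fails the run):
1. the plunger is in the bore from the funnel end and has pushed the stick down (tip less than 56 mm from the exit) (x of plunger in the frame of tube between -0.014 and 0.014 m and y of plunger in the frame of tube between -0.014 and 0.014 m and z of plunger in the frame of tube between -0.03 and 0.056 m and angle between the z axis of plunger and the z axis of tube, either way round below 0.3 rad), for 0.05 s.
2. the stick has dropped into the tray (x of slug in the frame of tray between -0.071 and 0.071 m and y of slug in the frame of tray between -0.056 and 0.056 m and z of slug in the frame of tray between 0.003 and 0.035 m), for 0.2 s.
At the end, for the whole second after the job is handed in: The stick lies at rest in the tray (centre inside its walls, under 35 mm up). The plunger hangs still in the fork by its collar: within 12 mm of the gap's middle line, x -40 to 35 mm of the fork, tip 22 to 38 mm above the table, within 0.12 rad of upright (all of step 2 and x of plunger in the frame of fork between -0.04 and 0.035 m and y of plunger in the frame of fork between -0.012 and 0.012 m and z of plunger in the frame of fork between 0.022 and 0.038 m and angle between plunger's own z axis and vertical below 0.12 rad and linear speed of slug below 0.02 m/s and linear speed of plunger below 0.03 m/s); the robot touches nothing.
It fails at once if a bystander is moved more than 50 mm or knocked over (distance of any of mug, bowl, jar, bottle, spatula, tin from where it was at the start of the episode above 0.05 m or angle between any of mug, bowl, jar, bottle, spatula, tin's own z axis and vertical above 0.7 rad).
It also fails if it takes over 58 s, if anything falls off the work surface, if the arm or the gripper's body presses on something with over 40 N, if the wrist force passes 120 N, or if a joint passes its speed limit or range.

## Working session

There is one attempt and no reset: what is moved stays moved. The work goes in short steps, Python scripts to look and compute and a tool call to move; the robot and the scene stay as the last step left them, time stands still between calls to the robot, and variables do not carry over. Pictures are saved under pics/ and viewed, at most 10 in all, crops included, and the job is handed in when it is done.

Besides the shell and the picture viewer there is one more tool, called after "Call:" in YAML: its name, and indented under it one key for each argument. drive_tool: Moves the arm, as the interface text tells. Its arguments: {"type":"object","properties":{"steps":{"type":"array","items":{"type":"object","properties":{"x":{"type":"number"},"y":{"type":"number"},"z":{"type":"number"},"rx":{"type":"number"},"ry":{"type":"number"},"rz":{"type":"number"},"claw":{"type":"number"}}}},"squeeze":{"type":"number"}},"required":["steps"]}

```bash
mkdir -p pics
cat > h.py <<'E'
import numpy as np, cv2
from bench import robot
def ray(s,px):
    K=np.array(s["intrinsics"]);T=np.array(s["world_from_camera"])
    d=T[:3,:3]@np.linalg.inv(K)@np.array([px[0],px[1],1.]);return T[:3,3],d/np.linalg.norm(d)
def atz(s,px,z):
    o,d=ray(s,px);return o+d*(z-o[2])/d[2]
def tri(a,b):
    (o1,d1),(o2,d2)=a,b
    t=np.linalg.lstsq(np.c_[d1,-d2],o2-o1,rcond=None)[0]
    p,q=o1+d1*t[0],o2+d2*t[1];return (p+q)/2,np.linalg.norm(p-q)
def proj(s,P):
    T=np.linalg.inv(np.array(s["world_from_camera"]));p=np.array(s["intrinsics"])@(T[:3,:3]@np.array(P)+T[:3,3]);return p[:2]/p[2]
E
python3 - <<'E'
from h import *
np.set_printoptions(precision=3,suppress=True)
S={n:robot.snapshot(n) for n in("scene","top")}
for n,s in S.items():
    cv2.imwrite(f"pics/{n}0.png",s["img"][:,:,::-1]); print(n,np.array(s["world_from_camera"])[:3,3])
for o in["tube","mouth","mould","slug","tray","plunger","fork","mug","bowl","jar","bottle","spatula","tin"]:
    r={n:robot.pinpoint(s,o)[:3] for n,s in S.items()}
    print(o,{n:[(np.round(q["pixel"],1).tolist(),round(q["p"],2)) for q in v] for n,v in r.items()})
    if r["scene"] and r["top"]:print("   ",*tri(ray(S["scene"],r["scene"][0]["pixel"]),ray(S["top"],r["top"][0]["pixel"])))
E
```

```text
scene [ 1.417 -0.568  1.063]
top [ 0.369 -0.006  1.175]
tube {'scene': [([390.8, 246.8], 0.84)], 'top': [([232.7, 228.7], 0.81)]}
    [0.596 0.184 0.08 ] 0.00611977565918766
mouth {'scene': [([386.5, 208.7], 0.73), ([300.0, 261.2], 0.73)], 'top': [([216.0, 243.6], 0.59), ([235.6, 212.2], 0.58)]}
    [0.545 0.203 0.169] 0.00358965393733805
mould {'scene': [([384.2, 262.4], 0.86), ([390.4, 232.5], 0.67), ([206.8, 394.1], 0.37)], 'top': [([230.2, 244.0], 0.66)]}
    [ 0.57   0.198 -0.003] 0.007868607788584515
slug {'scene': [([390.7, 230.8], 0.57), ([393.9, 245.2], 0.52)], 'top': [([222.3, 234.1], 0.46)]}
    [0.575 0.2   0.116] 0.0017298995185072476
tray {'scene': [([334.2, 213.3], 0.88), ([230.9, 274.7], 0.67)], 'top': [([234.6, 212.8], 0.96), ([233.5, 347.9], 0.77), ([392.2, 318.0], 0.75)]}
    [0.566 0.093 0.24 ] 0.12443267307628847
plunger {'scene': [([258.6, 327.7], 0.61)], 'top': [([400.0, 224.6], 0.65), ([230.7, 241.6], 0.51)]}
    [ 0.609 -0.225  0.028] 0.0077145530128068995
fork {'scene': [([256.2, 335.9], 0.81), ([167.5, 307.7], 0.27)], 'top': [([396.8, 228.4], 0.59)]}
    [ 
[... 189 characters left out ...]
35.0], 0.84), ([259.4, 332.7], 0.18)], 'top': [([312.6, 171.7], 0.86)]}
    [ 0.756 -0.009  0.004] 0.002134527831416692
jar {'scene': [([405.9, 205.2], 0.89)], 'top': [([139.2, 307.6], 0.95), ([398.8, 223.4], 0.58), ([317.2, 174.2], 0.3)]}
    [0.412 0.412 0.011] 0.013502047056765156
bottle {'scene': [([207.4, 392.6], 0.85)], 'top': [([466.9, 191.4], 0.73)]}
    [ 0.697 -0.403  0.009] 0.010271734528855958
spatula {'scene': [([171.9, 307.2], 0.65), ([404.2, 279.8], 0.37)], 'top': [([467.6, 307.8], 0.92)]}
    [ 0.407 -0.38   0.011] 0.005209256659462507
tin {'scene': [([430.6, 238.2], 0.65)], 'top': [([164.7, 251.4], 0.8), ([234.0, 243.6], 0.73)]}
    [ 0.559  0.372 -0.007] 0.01085402120531689
```

View pics/scene0.png

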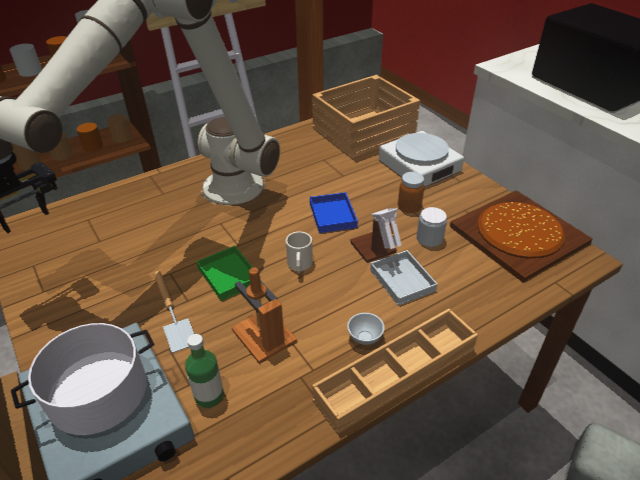

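View pics/top0.png

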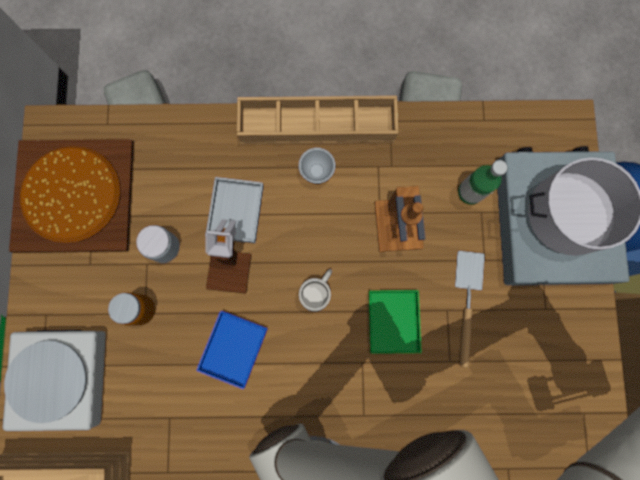

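The scene view shows the plunger in its fork at about (257,290), the tube at (386,228), the steel tray at (404,277), the blue tray at (333,212) and the green tray at (226,272). In the top view the plunger handle is at (415,210), the funnel at (220,243) and the steel tray at (235,210). There is only one plunger and one tube, so the only look-alikes are the blue and green trays. Next is one close crop to measure from.

Run:
```python
import cv2,numpy as np
a=cv2.imread("pics/scene0.png");b=cv2.imread("pics/top0.png")
def c(im,x,y,w=80,h=60,k=5):
    o=cv2.resize(im[y:y+h,x:x+w],None,fx=k,fy=k,interpolation=cv2.INTER_CUBIC)
    for i in range(0,w,10):
        cv2.line(o,(i*k,0),(i*k,6),(255,255,255),1);cv2.putText(o,str(x+i),(i*k,16),0,.35,(0,255,255),1)
    for j in range(10,h,10):
        cv2.line(o,(0,j*k),(6,j*k),(255,255,255),1);cv2.putText(o,str(y+j),(8,j*k+4),0,.35,(0,255,255),1)
    return o
F=c(a,225,260,80,100,4)[:,:320]
L=np.vstack([np.hstack([c(a,225,262,80,100,3),c(a,345,200,80,100,3)]),np.hstack([c(b,365,180,80,80,3),c(b,195,215,80,80,3)])])
cv2.imwrite("pics/crop0.png",cv2.resize(L,None,fx=1.1,fy=1.1)[:600]) if 0 else cv2.imwrite("pics/crop0.png",L)
print(L.shape)
```

```text
(540, 480, 3)
```

View pics/crop0.png

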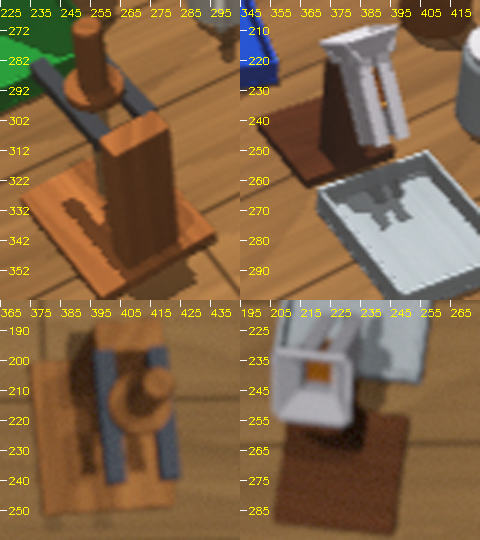

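```bash
cat > fit.py <<'E'
from h import *
from scipy.optimize import least_squares
np.set_printoptions(precision=4,suppress=True)
S={n:robot.snapshot(n) for n in("scene","top")}
def W(p,l):
    c,s=np.cos(p[2]),np.sin(p[2]);return np.array([p[0]+c*l[0]-s*l[1],p[1]+s*l[0]+c*l[1],l[2]])
a=np.radians(35);TX=np.array([np.cos(a),0,np.sin(a)]);TZ=np.array([-np.sin(a),0,np.cos(a)])
def tl(x,y,z):return x*TX+np.array([0,y,.08])+z*TZ
def run(name,x0,obs):
    f=lambda p:np.concatenate([(proj(S[c],W(p,L(p)))-px) for c,L,px in obs])
    r=least_squares(f,x0,loss="soft_l1");print(name,r.x,"yaw",np.degrees(r.x[2]));print(f(r.x).reshape(-1,2).round(1).tolist());return r.x
k=lambda *v:(lambda p:np.array(v))
b=lambda u,v:(lambda p:np.array([p[3]+u,v,.012]))
run("fork",[.6,-.22,0,0],[("scene",k(.072,-.025,.15),(263.3,314.3)),("scene",k(.072,.025,.15),(282.3,304.3)),("scene",k(.048,-.025,.15),(258.3,308.7)),("scene",k(.048,.025,.15),(277.7,299.3)),
("scene",b(.065,-.055),(259.3,359.7)),("scene",b(.065,.055),(297.3,340.3)),("scene",b(-.065,-.055),(231.7,326.3)),
("top",b(-.065,.055),(380,251.7)),("top",b(-.065,-.055),(422.3,249.3)),("top",k(-.05,.013,.15),(406,241)),("top",k(-.05,-.013,.15),(418.7,239.7))])
m=lambda u,v:(lambda p:np.array([u-p[3],v,.012]))
run("tube",[.6,.18,0,.03],[("top",k(*tl(0,0,.1)),(219.8,243.7)),("scene",k(*tl(.017,-.017,0)),(387.3,249.3)),("scene",k(*tl(.017,.017,0)),(401.7,245)),
("top",m(.05,-.05),(251,253.3)),("top",m(-.05,-.05),(246.7,292.7)),("top",m(-.05,.05),(206.7,289)),("scene",m(-.05,-.05),(350,241.7)),("scene",m(.05,-.05),(368.3,262))])
for z,t,s in((.22,(417.3,206.7),(254.3,271.3)),(.158,(412,214),(256,291.3))):
    print("plunger",z,atz(S["top"],t,z),atz(S["scene"],s,z),tri(ray(S["top"],t),ray(S["scene"],s)))
o=robot.observe();print(o["t"],o["ee_pos"],o["eef_rot"],robot.grip_depth)
E
python3 fit.py
```

```text
fork [ 0.6015 -0.2207  0.0602  0.0131] yaw 3.4520426521165675
[[0.2, 0.0], [0.1, -0.1], [-0.5, -0.8], [-1.2, -1.3], [-0.6, 0.9], [-0.2, -1.9], [-0.6, 0.2], [-1.6, -0.0], [0.3, -0.7], [-0.0, -1.1], [-0.9, -0.6]]
tube [ 0.6006  0.1908 -0.1004  0.097 ] yaw -5.753628682724857
[[-0.8, 0.5], [3.2, 0.2], [-0.5, 0.5], [0.4, -1.2], [0.2, -0.4], [-0.4, -0.3], [-1.0, -1.4], [-1.7, -1.1]]
plunger 0.22 [ 0.6077 -0.2229  0.22  ] [ 0.6098 -0.2227  0.22  ] (array([ 0.6083, -0.2227,  0.2188]), np.float64(0.0011557432479343387))
plunger 0.158 [ 0.6069 -0.2247  0.158 ] [ 0.6106 -0.225   0.158 ] (array([ 0.6079, -0.2246,  0.1554]), np.float64(0.001447611982514887))
1.5 [ 0.1448 -0.608   0.2226] [[-0.9728 -0.2317  0.    ]
 [-0.2317  0.9728  0.    ]
 [-0.     -0.     -1.    ]] 0.0187
```

```bash
cat >> fit.py <<'E'
print("----")
r=lambda i,j:(lambda p:tl(i*p[4],j*p[4],.1))
X=run("tube2",[.6,.19,-.1,.09,.027],[("top",r(1,1),(208,230.7)),("top",r(1,-1),(232.7,231.7)),("top",r(-1,-1),(231.7,256.3)),("top",r(-1,1),(206.7,256.3)),("scene",r(1,-1),(371.7,214.3)),("scene",r(1,1),(397.3,208.3)),("scene",k(*tl(.017,.017,0)),(401.7,245)),
("top",m(.05,-.05),(251,253.3)),("top",m(-.05,-.05),(246.7,292.7)),("top",m(-.05,.05),(206.7,289)),("scene",m(-.05,-.05),(350,241.7)),("scene",m(.05,-.05),(368.3,262))])
print("mouth",W(X,tl(0,0,.1)),"net px exit",proj(S["scene"],W(X,tl(0,0,0))),proj(S["top"],W(X,tl(0,0,0))),"mouth",proj(S["scene"],W(X,tl(0,0,.1))))
E
python3 fit.py | sed -n '/----/,$p'
```

```text
----
tube2 [ 0.6008  0.1905 -0.0984  0.0973  0.0284] yaw -5.635181779514223
[[-2.2, 0.3], [-0.5, 1.6], [0.6, 0.6], [-0.2, -1.6], [7.7, 0.6], [0.3, 0.3], [-0.5, 0.6], [0.6, -1.2], [0.5, -0.4], [-0.1, -0.3], [-1.1, -1.4], [-1.8, -1.1]]
mouth [0.5437 0.1961 0.1619] net px exit [392.6859 247.2356] [228.8775 226.0281] mouth [383.373  211.7648]
```

```bash
cat >> fit.py <<'E'
def ov(n,x,y,w,h,kk):
    o=cv2.resize(S[n]["img"][y:y+h,x:x+w,::-1],None,fx=kk,fy=kk,interpolation=cv2.INTER_CUBIC);raw=o.copy()
    q=lambda P:tuple(int(v) for v in (proj(S[n],W(X,P))-[x,y]+.5)*kk)
    for hw,z,col in((X[4],.1,(0,255,0)),(.017,0.,(0,0,255)),(.017,.08,(255,0,255))):
        cs=[q(tl(i*hw,j*hw,z)) for i,j in((1,1),(1,-1),(-1,-1),(-1,1))]
        for i in range(4):cv2.line(o,cs[i],cs[(i+1)%4],col,1)
    return np.hstack([raw,o])
cv2.imwrite("pics/ov.png",np.vstack([ov("scene",360,200,50,55,7)[:,:800],ov("top",197,222,50,45,7)]) if 0 else cv2.resize(np.vstack([ov("scene",360,202,55,50,7),ov("top",197,220,55,40,7)]),(733,600)))
E
python3 fit.py >/dev/null
```

```text
(no output)
```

View pics/ov.png

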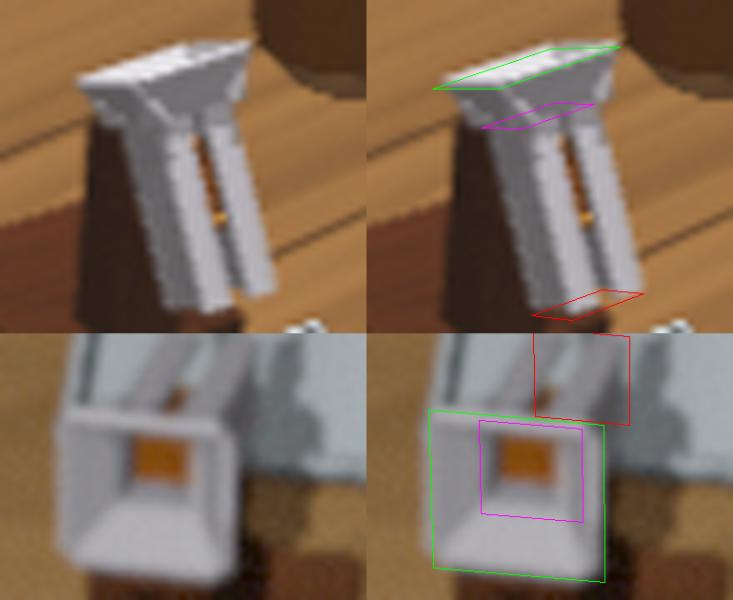

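```bash
cat >> fit.py <<'E'
print("====")
X=run("tube3",[.6,.19,-.1,.09,.027],[("top",r(1,1),(206.8,230.8)),("top",r(1,-1),(232.3,234.3)),("top",r(-1,-1),(231.2,257.5)),("top",r(-1,1),(206,254.5)),("scene",r(-1,-1),(370.6,213.)),("scene",r(1,1),(396.8,207.3)),("scene",k(*tl(.017,.017,0)),(400.6,245)),("scene",k(*tl(.017,-.017,0)),(389.8,248)),("scene",k(*tl(-.017,-.017,0)),(383.8,246.5)),
("top",m(.05,-.05),(251,253.3)),("top",m(-.05,-.05),(246.7,292.7)),("top",m(-.05,.05),(206.7,289)),("scene",m(-.05,-.05),(350,241.7)),("scene",m(.05,-.05),(368.3,262))])
print("mouth",W(X,tl(0,0,.1)))
E
python3 fit.py | sed -n '/====/,$p'
```

```text
====
tube3 [ 0.5989  0.1909 -0.1076  0.0953  0.0275] yaw -6.162438190019544
[[-0.9, 1.4], [-0.9, 0.3], [0.1, -0.0], [0.4, 0.6], [-0.9, 1.3], [0.2, 1.0], [0.2, 0.2], [0.3, 1.1], [0.2, 1.9], [0.3, -1.1], [-0.2, -0.3], [-0.7, -0.6], [-0.7, -1.6], [-1.7, -1.2]]
mouth [0.5419 0.197  0.1619]
```

Call:
drive_tool:
  steps:
    - {"x": 0.9,"y": 0.7,"z": 0.5,"claw": 0}
    - {"x": 0.95,"y": 0.8,"z": 0.5,"claw": 0}
    - {"x": 0.95,"y": 0.8,"z": 0.3,"claw": 0}
    - {"x": 0.95,"y": 0.8,"claw": 0}
    - {"x": 0.95,"y": 0.8,"claw": 0}

```text
validation failed for argument at $.st...
```

Call:
drive_tool:
  steps:
    - {"x": 0.95,"y": 0.8,"rz": -0.1,"claw": 0}
    - {"x": 0.95,"y": 0.8,"rz": -0.1,"claw": 0}
    - {"x": 0.95,"y": 0.8,"rz": -0.1,"claw": 0}
    - {"x": 0.95,"y": 0.8,"rz": -0.042,"claw": 0}
    - {"x": 0.95,"y": 0.8,"claw": 0}

```text
validation failed for argument at $.st...
```

Call:
drive_tool:
  steps:
    - {"x": 0.95,"y": 0.8,"claw": 0}
    - {"x": 0.95,"y": 0.8,"claw": 0}
    - {"x": 0.95,"y": 0.8,"claw": 0}
    - {"x": 0.95,"y": 0.8,"claw": 0}
    - {"claw": 0}

```text
validation failed for argument at $.st...
```

Call:
drive_tool:
  steps:
    - {"x": 0.9,"y": 0.7,"z": 0.5,"rx": 0,"ry": 0,"rz": 0,"claw": 0}

```text
t: 1.88
ee_pos: [0.1687, -0.5872, 0.2339]
eef_rot: [[-0.974, -0.226, -0.003], [-0.226, 0.974, 0.006], [0.002, 0.007, -1.0]]
force: [0.4, -0.6, -0.9]
opening: 0.0871
gripper_force: 0.0
```

Call:
drive_tool:
  steps:
    - {"x": 0.95,"y": 0.8,"z": 0.5,"rx": 0,"ry": 0,"rz": 0,"claw": 0}
    - {"x": 0.95,"y": 0.8,"z": 0.4,"rx": 0,"ry": 0,"rz": 0,"claw": 0}
    - {"x": 0.95,"y": 0.8,"z": 0,"rx": 0,"ry": 0,"rz": 0,"claw": 0}
    - {"x": 0.95,"y": 0.8,"z": 0,"rx": 0,"ry": 0,"rz": 0,"claw": 0}
    - {"x": 0.95,"y": 0.8,"z": 0,"rx": 0,"ry": 0,"rz": 0,"claw": 0}

```text
t: 2.3
ee_pos: [0.3154, -0.4657, 0.2651]
eef_rot: [[-0.973, -0.231, 0.001], [-0.231, 0.973, -0.001], [-0.001, -0.001, -1.0]]
force: [1.1, -0.4, -0.2]
opening: 0.0871
gripper_force: 0.0
```

Call:
drive_tool:
  steps:
    - {"x": 0.95,"y": 0.8,"z": 0,"rx": 0,"ry": 0,"rz": -0.1,"claw": 0}
    - {"x": 0.95,"y": 0.8,"z": 0,"rx": 0,"ry": 0,"rz": -0.1,"claw": 0}
    - {"x": 0.95,"y": 0.8,"z": 0,"rx": 0,"ry": 0,"rz": -0.1,"claw": 0}
    - {"x": 0.95,"y": 0.8,"z": 0,"rx": 0,"ry": 0,"rz": -0.04,"claw": 0}
    - {"x": 0.95,"y": 0.8,"z": 0,"rx": 0,"ry": 0,"rz": 0,"claw": 0}

```text
t: 2.72
ee_pos: [0.458, -0.3455, 0.2649]
eef_rot: [[-0.994, 0.107, 0.001], [0.107, 0.994, -0.0], [-0.001, -0.0, -1.0]]
force: [-0.3, -0.4, -0.2]
opening: 0.0872
gripper_force: 0.0
```

Call:
drive_tool:
  steps:
    - {"x": 0.95,"y": 0.8,"z": 0,"rx": 0,"ry": 0,"rz": 0,"claw": 0}
    - {"x": 0.95,"y": 0.8,"z": 0,"rx": 0,"ry": 0,"rz": 0,"claw": 0}
    - {"x": 0.95,"y": 0.8,"z": 0,"rx": 0,"ry": 0,"rz": 0,"claw": 0}
    - {"x": 0.95,"y": 0.8,"z": 0,"rx": 0,"ry": 0,"rz": 0,"claw": 0}
    - {"x": 0,"y": 0,"z": 0,"rx": 0,"ry": 0,"rz": 0,"claw": 0}

```text
t: 3.13
ee_pos: [0.5751, -0.2471, 0.2635]
eef_rot: [[-0.995, 0.101, 0.001], [0.101, 0.995, 0.0], [-0.001, 0.001, -1.0]]
force: [-0.8, -0.7, -0.1]
opening: 0.0866
gripper_force: 0.0
```

Call:
drive_tool:
  steps:
    - {"x": 0.6,"y": 0.4,"z": 0,"rx": 0,"ry": 0,"rz": 0,"claw": 0}
    - {"x": 0.5,"y": 0.4,"z": -0.2,"rx": 0,"ry": 0,"rz": 0,"claw": 0}
    - {"x": 0,"y": 0,"z": -1,"rx": 0,"ry": 0,"rz": 0,"claw": 0}
    - {"x": 0,"y": 0,"z": -1,"rx": 0,"ry": 0,"rz": 0,"claw": 0}
    - {"x": 0,"y": 0,"z": -1,"rx": 0,"ry": 0,"rz": 0,"claw": 0}

```text
t: 3.55
ee_pos: [0.6042, -0.2264, 0.1672]
eef_rot: [[-0.994, 0.106, 0.001], [0.106, 0.994, 0.0], [-0.001, 0.0, -1.0]]
force: [-0.3, -0.8, -0.4]
opening: 0.0868
gripper_force: 0.0
```

Run:
```python
from h import *
s=robot.snapshot("scene");t=robot.snapshot("top")
c=lambda s,x,y:cv2.resize(s["img"][y:y+80,x:x+80,::-1],None,fx=5,fy=5,interpolation=cv2.INTER_CUBIC)
cv2.imwrite("pics/g1.png",np.hstack([c(s,220,250),c(t,370,170)]))
```

```text
(no output)
```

View pics/g1.png

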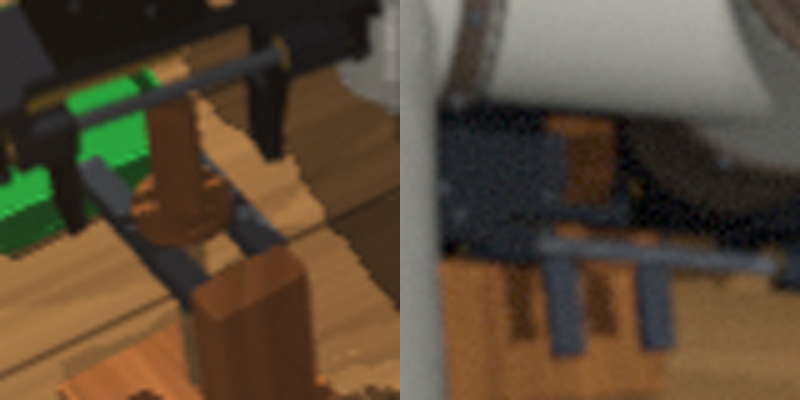

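The handle at crop (175,150) sits between the open fingers, which are above the bars. I'll close the gripper now.

Call:
drive_tool:
  squeeze: 50
  steps:
    - {"x": 0.12,"y": 0.1,"z": 0,"rx": 0,"ry": 0,"rz": 0,"claw": 0}
    - {"x": 0,"y": 0,"z": 0,"rx": 0,"ry": 0,"rz": 0,"claw": 1}
    - {"x": 0,"y": 0,"z": 0,"rx": 0,"ry": 0,"rz": 0,"claw": 1}
    - {"x": 0,"y": 0,"z": 0,"rx": 0,"ry": 0,"rz": 0,"claw": 1}
    - {"x": 0,"y": 0,"z": 0,"rx": 0,"ry": 0,"rz": 0,"claw": 1}

```text
t: 4.07
ee_pos: [0.6081, -0.2241, 0.1702]
eef_rot: [[-0.994, 0.106, 0.003], [0.106, 0.994, -0.0], [-0.003, -0.0, -1.0]]
force: [0.0, -0.1, 0.4]
opening: 0.0677
gripper_force: 0.0
```

Call:
drive_tool:
  steps:
    - {"x": 0,"y": 0,"z": 0,"rx": 0,"ry": 0,"rz": 0,"claw": 1}
    - {"x": 0,"y": 0,"z": 0,"rx": 0,"ry": 0,"rz": 0,"claw": 1}
    - {"x": 0,"y": 0,"z": 0,"rx": 0,"ry": 0,"rz": 0,"claw": 1}
    - {"x": 0,"y": 0,"z": 0,"rx": 0,"ry": 0,"rz": 0,"claw": 1}

```text
t: 4.4
ee_pos: [0.6074, -0.224, 0.1687]
eef_rot: [[-0.994, 0.106, 0.0], [0.106, 0.994, -0.0], [-0.0, -0.0, -1.0]]
force: [-0.4, 1.1, 0.1]
opening: 0.0414
gripper_force: 0.0
```

Call:
drive_tool:
  steps:
    - {"x": 0,"y": 0,"z": 0,"rx": 0,"ry": 0,"rz": 0,"claw": 1}
    - {"x": 0,"y": 0,"z": 0,"rx": 0,"ry": 0,"rz": 0,"claw": 1}
    - {"x": 0,"y": 0,"z": 0,"rx": 0,"ry": 0,"rz": 0,"claw": 1}
    - {"x": 0,"y": 0,"z": 0,"rx": 0,"ry": 0,"rz": 0,"claw": 1}
    - {"x": 0,"y": 0,"z": 0,"rx": 0,"ry": 0,"rz": 0,"claw": 1}

```text
t: 4.82
ee_pos: [0.6074, -0.2239, 0.1685]
eef_rot: [[-0.994, 0.106, -0.0], [0.106, 0.994, 0.0], [0.0, 0.0, -1.0]]
force: [0.2, 0.8, -0.8]
opening: 0.0231
gripper_force: 50.0
```

Call:
drive_tool:
  steps:
    - {"x": 0,"y": 0,"z": 0.5,"rx": 0,"ry": 0,"rz": 0,"claw": 1}
    - {"x": 0,"y": 0,"z": 1,"rx": 0,"ry": 0,"rz": 0,"claw": 1}
    - {"x": 0,"y": 0,"z": 1,"rx": 0,"ry": 0,"rz": 0,"claw": 1}
    - {"x": 0,"y": 0,"z": 1,"rx": 0,"ry": 0,"rz": 0,"claw": 1}
    - {"x": 0,"y": 0,"z": 1,"rx": 0,"ry": 0,"rz": 0,"claw": 1}

```text
t: 5.23
ee_pos: [0.6069, -0.2238, 0.3043]
eef_rot: [[-0.994, 0.106, -0.001], [0.106, 0.994, 0.0], [0.001, 0.0, -1.0]]
force: [0.5, -1.1, -1.6]
opening: 0.0231
gripper_force: 50.0
```

Call:
drive_tool:
  steps:
    - {"x": -0.35,"y": 0.5,"z": 0.5,"rx": 0,"ry": 0,"rz": 0,"claw": 1}
    - {"x": -0.35,"y": 0.9,"z": 0,"rx": 0,"ry": 0,"rz": 0,"claw": 1}
    - {"x": -0.35,"y": 0.9,"z": 0,"rx": 0,"ry": 0,"rz": 0,"claw": 1}
    - {"x": -0.35,"y": 0.9,"z": 0,"rx": 0,"ry": 0,"rz": 0,"claw": 1}
    - {"x": -0.35,"y": 0.9,"z": 0,"rx": 0,"ry": 0,"rz": 0,"claw": 1}

```text
t: 5.65
ee_pos: [0.5539, -0.0999, 0.3179]
eef_rot: [[-0.994, 0.107, -0.001], [0.107, 0.994, 0.0], [0.001, 0.0, -1.0]]
force: [-0.2, -0.3, -1.5]
opening: 0.0231
gripper_force: 50.0
```

Call:
drive_tool:
  steps:
    - {"x": -0.35,"y": 0.9,"z": 0,"rx": -0.011,"ry": -0.1,"rz": 0,"claw": 1}
    - {"x": -0.35,"y": 0.9,"z": 0,"rx": -0.011,"ry": -0.1,"rz": 0,"claw": 1}
    - {"x": -0.35,"y": 0.9,"z": 0,"rx": -0.011,"ry": -0.1,"rz": 0,"claw": 1}
    - {"x": -0.35,"y": 0.9,"z": 0,"rx": -0.011,"ry": -0.1,"rz": 0,"claw": 1}
    - {"x": -0.35,"y": 0.9,"z": 0,"rx": -0.011,"ry": -0.1,"rz": 0,"claw": 1}

```text
t: 6.07
ee_pos: [0.5032, 0.0283, 0.3188]
eef_rot: [[-0.879, 0.108, 0.464], [0.095, 0.994, -0.053], [-0.467, -0.002, -0.884]]
force: [0.1, -1.5, -1.1]
opening: 0.0227
gripper_force: 50.0
```

Call:
drive_tool:
  steps:
    - {"x": -0.35,"y": 0.9,"z": 0,"rx": -0.011,"ry": -0.1,"rz": 0,"claw": 1}
    - {"x": -0.35,"y": 0.9,"z": 0,"rx": 0,"ry": 0,"rz": 0,"claw": 1}
    - {"x": -0.35,"y": 0.9,"z": 0,"rx": 0,"ry": 0,"rz": 0,"claw": 1}
    - {"x": -0.35,"y": 0.9,"z": 0,"rx": 0,"ry": 0,"rz": 0,"claw": 1}
    - {"x": 0,"y": 0,"z": 0,"rx": 0,"ry": 0,"rz": 0,"claw": 1}

```text
t: 6.48
ee_pos: [0.4666, 0.1276, 0.3196]
eef_rot: [[-0.847, 0.108, 0.52], [0.088, 0.994, -0.064], [-0.524, -0.009, -0.852]]
force: [0.1, 0.3, -1.2]
opening: 0.023
gripper_force: 50.0
```

Call:
drive_tool:
  steps:
    - {"x": -0.3,"y": 0.9,"z": -0.1,"rx": 0,"ry": 0,"rz": 0,"claw": 1}
    - {"x": -0.3,"y": 0.9,"z": -0.1,"rx": 0,"ry": 0,"rz": 0,"claw": 1}
    - {"x": -0.3,"y": 0.8,"z": -0.1,"rx": 0,"ry": 0,"rz": 0,"claw": 1}
    - {"x": 0,"y": 0,"z": 0,"rx": 0,"ry": 0,"rz": 0,"claw": 1}
    - {"x": 0,"y": 0,"z": 0,"rx": 0,"ry": 0,"rz": 0,"claw": 1}

```text
t: 6.9
ee_pos: [0.443, 0.2004, 0.3127]
eef_rot: [[-0.852, 0.11, 0.513], [0.088, 0.994, -0.066], [-0.517, -0.011, -0.856]]
force: [0.0, -0.4, -1.5]
opening: 0.0229
gripper_force: 50.0
```

Call:
drive_tool:
  steps:
    - {"x": -0.1,"y": 0.25,"z": -0.15,"rx": 0.004,"ry": -0.068,"rz": 0.003,"claw": 1}
    - {"x": 0,"y": 0,"z": 0,"rx": 0,"ry": 0,"rz": 0,"claw": 1}
    - {"x": 0,"y": 0,"z": 0,"rx": 0,"ry": 0,"rz": 0,"claw": 1}

```text
t: 7.15
ee_pos: [0.4519, 0.1957, 0.3221]
eef_rot: [[-0.833, 0.092, 0.546], [0.075, 0.996, -0.052], [-0.548, -0.003, -0.836]]
force: [0.1, -0.5, -1.6]
opening: 0.023
gripper_force: 50.0
```

```bash
cat > look.py <<'E'
from h import *
import sys
s=robot.snapshot("scene");t=robot.snapshot("top");o=robot.observe()
R=np.array(o["eef_rot"]);p=np.array(o["ee_pos"]);ax=R[:,2];print(o["t"],p,R.round(3).tolist(),o["force"])
tip=p+ax*.1385
yaw=-.1076;c,n=np.cos(yaw),np.sin(yaw);a=np.radians(35)
TR=np.array([[c*np.cos(a),-n,-c*np.sin(a)],[n*np.cos(a),c,-n*np.sin(a)],[np.sin(a),0,np.cos(a)]]);E=np.array([.5989,.1909,.08])
print("tip in tube mm",(TR.T@(tip-E)*1e3).round(1),"axis err deg",np.degrees(TR.T@-ax).round(2))
def cr(S,x,y,w=100,h=110,k=4):
    im=cv2.resize(S["img"][y:y+h,x:x+w,::-1],None,fx=k,fy=k,interpolation=cv2.INTER_CUBIC)
    q=lambda P:tuple(int(v) for v in (proj(S,P)-[x,y]+.5)*k)
    for z,u in((.1,.025),(0,.013)):
        cs=[q(E+TR@[i*u,j*u,z]) for i,j in((1,1),(1,-1),(-1,-1),(-1,1))]
        for i in range(4):cv2.line(im,cs[i],cs[(i+1)%4],(0,255,0),1)
    cv2.line(im,q(tip),q(tip-ax*.12),(255,0,255),1);return im
cv2.imwrite(sys.argv[1],np.hstack([cr(s,330,165),cr(t,180,190)]))
E
python3 look.py pics/i1.png
```

```text
7.25 [0.45202736 0.19636885 0.32221082] [[-0.833, 0.091, 0.546], [0.075, 0.996, -0.052], [-0.549, -0.002, -0.836]] [-0.3990128   0.26646474 -1.40373286]
tip in tube mm [ 14.6  -9.3 144.1] axis err deg [ 1.73 -0.41 57.27]
```

View pics/i1.png

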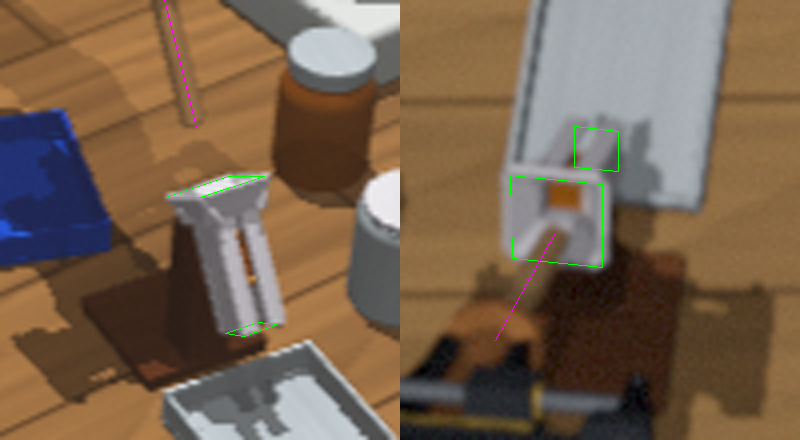

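The model's plunger axis matches the picture: the tip is at (197,125) in the scene crop and (550,235) in the top crop. The arm didn't reach the pose I commanded, so I'll check the joints.

```bash
python3 -c "
from h import *
o=robot.observe();print(np.round(o['joint_positions'],2),np.round(o['joint_vel'],2),o['ee_pos'])"
```

```text
[  56.63   -7.83  -40.77   40.78  -47.9  -177.4 ] [ 0.23  0.26  0.21  0.3   0.22 -0.05] [0.45202736 0.19636885 0.32221082]
```

Call:
drive_tool:
  steps:
    - {"x": 0,"y": 0,"z": 0,"rx": -0.063,"ry": 0.006,"rz": 0.096,"claw": 1}
    - {"x": 0,"y": 0,"z": 0,"rx": -0.063,"ry": 0.006,"rz": 0.096,"claw": 1}
    - {"x": 0,"y": 0,"z": 0,"rx": -0.063,"ry": 0.006,"rz": 0.096,"claw": 1}
    - {"x": 0,"y": 0,"z": 0,"rx": -0.063,"ry": 0.006,"rz": 0.096,"claw": 1}
    - {"x": 0,"y": 0,"z": 0,"rx": -0.063,"ry": 0.006,"rz": 0.096,"claw": 1}

```text
t: 7.67
ee_pos: [0.452, 0.197, 0.3222]
eef_rot: [[-0.746, -0.381, 0.546], [-0.485, 0.873, -0.052], [-0.457, -0.303, -0.836]]
force: [0.1, 0.2, -1.4]
opening: 0.0229
gripper_force: 50.0
```

```bash
cat > st.py <<'E'
from h import *
from scipy.spatial.transform import Rotation as Ro
np.set_printoptions(precision=3,suppress=True)
o=robot.observe();R=np.array(o["eef_rot"]);p=np.array(o["ee_pos"]);ax=R[:,2]
yaw=-.1076;c,n=np.cos(yaw),np.sin(yaw);a=np.radians(35)
TR=np.array([[c*np.cos(a),-n,-c*np.sin(a)],[n*np.cos(a),c,-n*np.sin(a)],[np.sin(a),0,np.cos(a)]]);E=np.array([.5989,.1909,.08])
tip=p+ax*.1385;q=TR.T@(tip-E)
print("t",o["t"],"J",np.round(o["joint_positions"],1),"force",np.array(o["force"]))
print("tip in tube mm",(q*1e3).round(1),"fix turn (tip axis)",np.cross(ax,-TR[:,2]))
# shift (units) to put the tip on axis at tube z after the fix turn
for z in (.12,.09,-.008):print(z,(E+TR@[0,.001,z]+TR[:,2]*.1385-p)/.03)
E
python3 st.py
```

```text
t 7.6667 J [  56.7   -7.8  -40.7   40.7  -48.  -144.1] force [ 0.132  0.179 -1.431]
tip in tube mm [ 14.5  -8.8 144.1] fix turn (tip axis) [-0.009 -0.03  -0.004]
0.12 [-0.015  0.362 -1.015]
0.09 [ 0.556  0.3   -1.835]
-0.008 [ 2.418  0.099 -4.51 ]
```

Call:
drive_tool:
  steps:
    - {"x": 0,"y": 0.2,"z": -0.5,"rx": -0.009,"ry": -0.03,"rz": -0.004,"claw": 1}
    - {"x": 0,"y": 0.16,"z": -0.5,"rx": 0,"ry": 0,"rz": 0,"claw": 1}
    - {"x": 0,"y": 0,"z": 0,"rx": 0,"ry": 0,"rz": 0,"claw": 1}
    - {"x": 0,"y": 0,"z": 0,"rx": 0,"ry": 0,"rz": 0,"claw": 1}

```text
t: 8.0
ee_pos: [0.452, 0.2075, 0.2919]
eef_rot: [[-0.736, -0.365, 0.57], [-0.482, 0.874, -0.063], [-0.475, -0.321, -0.819]]
force: [-0.8, 0.2, -1.7]
opening: 0.0231
gripper_force: 50.0
```

```bash
python3 st.py; python3 look.py pics/i2.png >/dev/null
```

```text
t 8.0 J [  56.7   -5.9  -45.8   47.9  -43.5 -152.8] force [-0.787  0.152 -1.676]
tip in tube mm [  0.4   0.5 119.9] fix turn (tip axis) [ 0.001 -0.     0.001]
0.12 [-0.014  0.011 -0.005]
0.09 [ 0.556 -0.05  -0.824]
-0.008 [ 2.419 -0.252 -3.5  ]
```

View pics/i2.png

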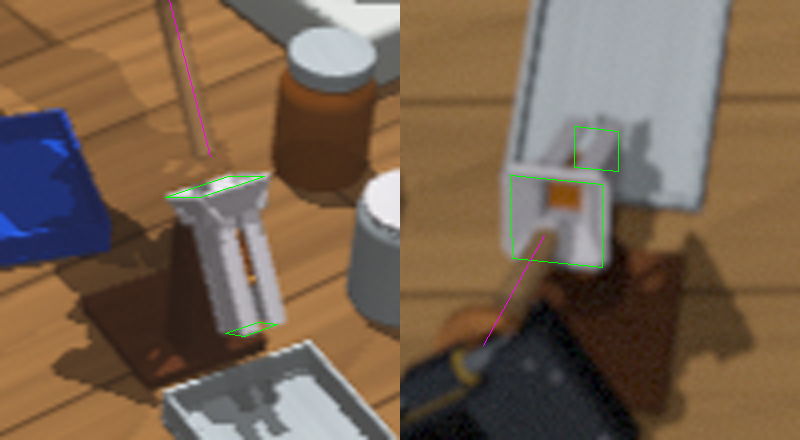

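Scene: tip at (205,155), just above the funnel and about 1 px left of the model line. Top: tip at (545,240), inside the funnel outline. I'll nudge it in +y and insert.

Call:
drive_tool:
  steps:
    - {"x": 0.24,"y": 0.02,"z": -0.33,"rx": 0,"ry": 0,"rz": 0,"claw": 1}
    - {"x": 0.23,"y": -0.025,"z": -0.33,"rx": 0,"ry": 0,"rz": 0,"claw": 1}
    - {"x": 0.23,"y": -0.025,"z": -0.33,"rx": 0,"ry": 0,"rz": 0,"claw": 1}
    - {"x": 0.23,"y": -0.025,"z": -0.33,"rx": 0,"ry": 0,"rz": 0,"claw": 1}

```text
t: 8.43
ee_pos: [0.4809, 0.2071, 0.2541]
eef_rot: [[-0.734, -0.365, 0.573], [-0.481, 0.875, -0.059], [-0.479, -0.319, -0.818]]
force: [-0.7, 0.8, -1.5]
opening: 0.0228
gripper_force: 50.0
```

```bash
python3 st.py
```

```text
t 8.4333 J [  49.8   -1.5  -48.9   56.6  -34.8 -157.8] force [-0.705  0.817 -1.465]
tip in tube mm [ 2.7  3.8 72.4] fix turn (tip axis) [-0.002  0.003 -0.001]
0.12 [-0.976  0.024  1.254]
0.09 [-0.405 -0.038  0.435]
-0.008 [ 1.457 -0.239 -2.241]
```

Call:
drive_tool:
  steps:
    - {"x": -0.05,"y": -0.04,"z": -0.04,"rx": -0.066,"ry": 0.007,"rz": 0.094,"claw": 1}
    - {"x": 0,"y": 0,"z": 0,"rx": -0.066,"ry": 0.007,"rz": 0.094,"claw": 1}
    - {"x": 0,"y": 0,"z": 0,"rx": -0.066,"ry": 0.007,"rz": 0.094,"claw": 1}
    - {"x": 0.19,"y": -0.02,"z": -0.27,"rx": 0,"ry": 0,"rz": 0,"claw": 1}
    - {"x": 0.19,"y": -0.02,"z": -0.27,"rx": 0,"ry": 0,"rz": 0,"claw": 1}

```text
t: 8.85
ee_pos: [0.4912, 0.2055, 0.2385]
eef_rot: [[-0.566, -0.59, 0.575], [-0.749, 0.66, -0.059], [-0.345, -0.464, -0.816]]
force: [-4.0, 0.6, 4.1]
opening: 0.0233
gripper_force: 50.0
```

```bash
python3 st.py
```

```text
t 8.85 J [  46.6    0.2  -50.4   62.   -31.3 -141.4] force [-4.041  0.559  4.137]
tip in tube mm [ 2.8  3.5 53.7] fix turn (tip axis) [-0.002  0.006 -0.002]
0.12 [-1.321  0.076  1.774]
0.09 [-0.75   0.014  0.955]
-0.008 [ 1.112 -0.187 -1.721]
```

Call:
drive_tool:
  steps:
    - {"x": 0.14,"y": -0.03,"z": -0.23,"rx": 0,"ry": 0.005,"rz": 0,"claw": 1}
    - {"x": 0.14,"y": -0.02,"z": -0.22,"rx": 0,"ry": 0,"rz": 0,"claw": 1}
    - {"x": 0.15,"y": -0.02,"z": -0.22,"rx": 0,"ry": 0,"rz": 0,"claw": 1}
    - {"x": 0.15,"y": -0.02,"z": -0.22,"rx": 0,"ry": 0,"rz": 0,"claw": 1}
    - {"x": 0.15,"y": -0.02,"z": -0.22,"rx": 0,"ry": 0,"rz": 0,"claw": 1}

```text
t: 9.27
ee_pos: [0.5139, 0.2025, 0.2058]
eef_rot: [[-0.567, -0.592, 0.573], [-0.749, 0.66, -0.059], [-0.343, -0.462, -0.818]]
force: [-2.4, 0.1, 5.1]
opening: 0.0231
gripper_force: 50.0
```

```bash
python3 st.py
```

```text
t 9.2667 J [  38.9    4.2  -52.5   75.1  -24.8 -149.3] force [-2.371  0.121  5.101]
tip in tube mm [ 2.2  2.9 13.7] fix turn (tip axis) [-0.002  0.003 -0.002]
0.12 [-2.077  0.177  2.865]
0.09 [-1.506  0.115  2.046]
-0.008 [ 0.356 -0.086 -0.63 ]
```

Call:
drive_tool:
  steps:
    - {"x": 0.13,"y": -0.03,"z": -0.21,"rx": 0,"ry": 0,"rz": 0,"claw": 1}
    - {"x": 0.13,"y": -0.03,"z": -0.21,"rx": 0,"ry": 0,"rz": 0,"claw": 1}
    - {"x": 0.13,"y": -0.03,"z": -0.21,"rx": 0,"ry": 0,"rz": 0,"claw": 1}
    - {"x": 0,"y": 0,"z": 0,"rx": 0,"ry": 0,"rz": 0,"claw": 1}
    - {"x": 0,"y": 0,"z": 0,"rx": 0,"ry": 0,"rz": 0,"claw": 1}

```text
t: 9.68
ee_pos: [0.5247, 0.1995, 0.1847]
eef_rot: [[-0.569, -0.594, 0.569], [-0.749, 0.66, -0.059], [-0.34, -0.46, -0.82]]
force: [3.0, 3.7, -2.9]
opening: 0.0229
gripper_force: 50.0
```

```bash
python3 st.py; python3 look.py pics/p1.png >/dev/null
python3 - <<'E'
from h import *
for n in("scene","top"):
    s=robot.snapshot(n);print(n,[(np.round(q["pixel"]),round(q["p"],2)) for q in robot.find_in(s,"slug")[:3]])
E
```

```text
t 9.6833 J [  33.5    6.5  -53.6   85.7  -21.4 -155.9] force [ 3.045  3.661 -2.923]
tip in tube mm [-1.4  0.9 -9.9] fix turn (tip axis) [-0.002 -0.002 -0.001]
0.12 [-2.437  0.279  3.568]
0.09 [-1.867  0.217  2.749]
-0.008 [-0.004  0.016  0.073]
scene [(array([393., 262.]), 0.57), (array([261., 330.]), 0.4)]
top [(array([315., 293.]), 0.45)]
```

View pics/p1.png

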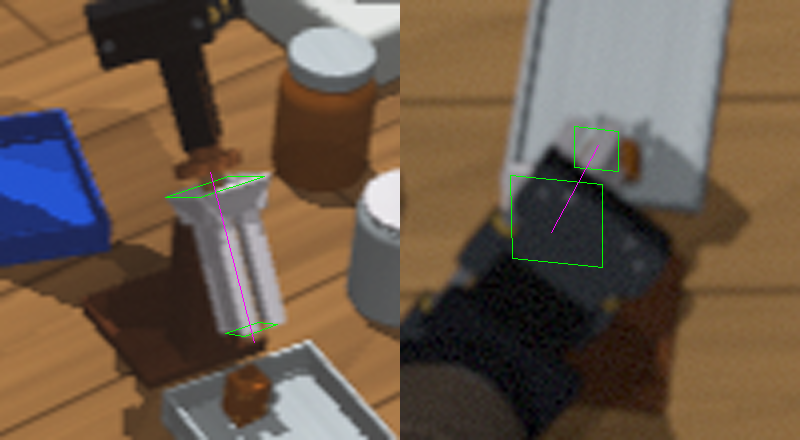

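The stick is out and sits in the steel tray at (392,264) in the scene view. I'll pull the plunger out along the bore.

Call:
drive_tool:
  steps:
    - {"x": -0.27,"y": 0.035,"z": 0.4,"rx": 0,"ry": 0,"rz": 0,"claw": 1}
    - {"x": -0.4,"y": 0.04,"z": 0.57,"rx": 0,"ry": 0,"rz": 0,"claw": 1}
    - {"x": -0.4,"y": 0.04,"z": 0.57,"rx": 0,"ry": 0,"rz": 0,"claw": 1}
    - {"x": -0.4,"y": 0.04,"z": 0.57,"rx": 0,"ry": 0,"rz": 0,"claw": 1}
    - {"x": -0.4,"y": 0.04,"z": 0.57,"rx": 0,"ry": 0,"rz": 0,"claw": 1}

```text
t: 10.4
ee_pos: [0.4661, 0.2034, 0.264]
eef_rot: [[-0.572, -0.594, 0.566], [-0.749, 0.66, -0.064], [-0.336, -0.46, -0.822]]
force: [0.7, -0.5, -0.5]
opening: 0.0231
gripper_force: 50.0
```

```bash
python3 st.py
```

```text
t 10.4 J [  52.6   -3.4  -48.4   52.5  -37.9 -135.8] force [ 0.714 -0.509 -0.548]
tip in tube mm [-4.4 -2.2 88.7] fix turn (tip axis) [ 0.001 -0.005  0.001]
0.12 [-0.485  0.148  0.926]
0.09 [0.085 0.086 0.106]
-0.008 [ 1.948 -0.115 -2.569]
```

Call:
drive_tool:
  steps:
    - {"x": -0.4,"y": 0.1,"z": 0.65,"rx": 0,"ry": 0,"rz": 0,"claw": 1}
    - {"x": -0.4,"y": 0.05,"z": 0.65,"rx": 0,"ry": 0,"rz": 0,"claw": 1}
    - {"x": -0.2,"y": 0,"z": 0.65,"rx": 0,"ry": 0,"rz": 0,"claw": 1}
    - {"x": 0,"y": -0.2,"z": 0.6,"rx": 0,"ry": 0,"rz": 0,"claw": 1}
    - {"x": 0.2,"y": -0.6,"z": 0.2,"rx": 0,"ry": 0,"rz": 0,"claw": 1}

```text
t: 10.82
ee_pos: [0.4426, 0.1853, 0.3485]
eef_rot: [[-0.568, -0.595, 0.568], [-0.75, 0.659, -0.06], [-0.339, -0.46, -0.821]]
force: [1.4, 1.4, -1.9]
opening: 0.023
gripper_force: 50.0
```

Call:
drive_tool:
  steps:
    - {"x": 0.4,"y": -0.9,"z": 0,"rx": 0.011,"ry": 0.1,"rz": 0,"claw": 1}
    - {"x": 0.4,"y": -0.9,"z": 0,"rx": 0.011,"ry": 0.1,"rz": 0,"claw": 1}
    - {"x": 0.4,"y": -0.9,"z": 0,"rx": 0.011,"ry": 0.1,"rz": 0,"claw": 1}
    - {"x": 0.4,"y": -0.9,"z": 0,"rx": 0.011,"ry": 0.1,"rz": 0,"claw": 1}
    - {"x": 0.4,"y": -0.9,"z": 0,"rx": 0.011,"ry": 0.1,"rz": 0,"claw": 1}

```text
t: 11.23
ee_pos: [0.496, 0.0609, 0.3464]
eef_rot: [[-0.67, -0.728, 0.146], [-0.738, 0.675, -0.022], [-0.083, -0.122, -0.989]]
force: [-0.3, 0.6, -1.1]
opening: 0.023
gripper_force: 50.0
```

Call:
drive_tool:
  steps:
    - {"x": 0.4,"y": -0.9,"z": 0,"rx": 0.011,"ry": 0.1,"rz": 0,"claw": 1}
    - {"x": 0.4,"y": -0.9,"z": 0,"rx": 0,"ry": 0,"rz": 0,"claw": 1}
    - {"x": 0.4,"y": -0.9,"z": 0,"rx": 0,"ry": 0,"rz": 0,"claw": 1}
    - {"x": 0.4,"y": -0.9,"z": 0,"rx": 0,"ry": 0,"rz": 0,"claw": 1}
    - {"x": 0,"y": 0,"z": 0,"rx": 0,"ry": 0,"rz": 0,"claw": 1}

```text
t: 11.65
ee_pos: [0.5455, -0.0498, 0.3441]
eef_rot: [[-0.68, -0.731, 0.047], [-0.732, 0.681, -0.015], [-0.021, -0.045, -0.999]]
force: [0.8, -0.0, -2.0]
opening: 0.0227
gripper_force: 50.0
```

```bash
python3 st.py | head -1
```

```text
t 11.65 J [ 12.6   9.4  -0.4   1.5 -77.8 -55.8] force [ 0.845 -0.006 -1.98 ]
```

Call:
drive_tool:
  steps:
    - {"x": 0.3,"y": -0.85,"z": -0.1,"rx": 0.015,"ry": 0.047,"rz": 0,"claw": 1}
    - {"x": 0.3,"y": -0.85,"z": -0.1,"rx": 0,"ry": 0,"rz": 0,"claw": 1}
    - {"x": 0.3,"y": -0.85,"z": 0,"rx": 0,"ry": 0,"rz": 0,"claw": 1}
    - {"x": 0.3,"y": -0.85,"z": 0,"rx": 0,"ry": 0,"rz": 0,"claw": 1}
    - {"x": 0.3,"y": -0.85,"z": 0,"rx": 0,"ry": 0,"rz": 0,"claw": 1}

```text
t: 12.07
ee_pos: [0.5896, -0.1739, 0.339]
eef_rot: [[-0.677, -0.736, 0.002], [-0.736, 0.677, 0.003], [-0.003, 0.0, -1.0]]
force: [0.4, 0.1, -1.1]
opening: 0.0231
gripper_force: 50.0
```

Call:
drive_tool:
  steps:
    - {"x": 0.3,"y": -0.85,"z": 0,"rx": 0,"ry": 0,"rz": 0,"claw": 1}
    - {"x": 0.26,"y": -0.7,"z": 0,"rx": 0,"ry": 0,"rz": 0,"claw": 1}
    - {"x": 0,"y": 0,"z": 0,"rx": 0,"ry": 0,"rz": 0,"claw": 1}
    - {"x": 0,"y": 0,"z": 0,"rx": 0,"ry": 0,"rz": 0,"claw": 1}

```text
t: 12.4
ee_pos: [0.6066, -0.2202, 0.3383]
eef_rot: [[-0.678, -0.735, 0.002], [-0.735, 0.678, 0.003], [-0.003, 0.0, -1.0]]
force: [-0.0, 0.7, -3.0]
opening: 0.0233
gripper_force: 50.0
```

Call:
drive_tool:
  steps:
    - {"x": 0.03,"y": -0.12,"z": -0.3,"rx": 0,"ry": 0,"rz": 0,"claw": 1}
    - {"x": 0,"y": 0,"z": 0,"rx": 0,"ry": 0,"rz": 0,"claw": 1}

```text
t: 12.57
ee_pos: [0.6076, -0.2227, 0.3291]
eef_rot: [[-0.677, -0.736, 0.003], [-0.736, 0.677, 0.002], [-0.004, -0.001, -1.0]]
force: [0.2, 0.3, -3.0]
opening: 0.0231
gripper_force: 50.0
```

Run:
```python
from h import *
o=robot.observe();p=np.array(o["ee_pos"]);ax=np.array(o["eef_rot"])[:,2];print(p)
def c(n,x,y,w,h,k):
    s=robot.snapshot(n);im=cv2.resize(s["img"][y:y+h,x:x+w,::-1],None,fx=k,fy=k,interpolation=cv2.INTER_CUBIC)
    q=lambda P:tuple(int(v) for v in (proj(s,P)-[x,y]+.5)*k)
    cv2.line(im,q(p),q(p+ax*.1385),(255,0,255),1)
    f=np.array([.6015,-.2207,.15]);cs,sn=np.cos(.0602),np.sin(.0602)
    for v in(.013,-.013):cv2.line(im,q(f+[-.05*cs-v*sn,-.05*sn+v*cs,0]),q(f+[.05*cs-v*sn,.05*sn+v*cs,0]),(0,255,0),1)
    return im
cv2.imwrite("pics/r1.png",np.hstack([c("scene",215,210,100,130,4),c("top",365,170,100,130,4)]))
```

```text
[ 0.60760433 -0.22268853  0.32906817]
```

View pics/r1.png

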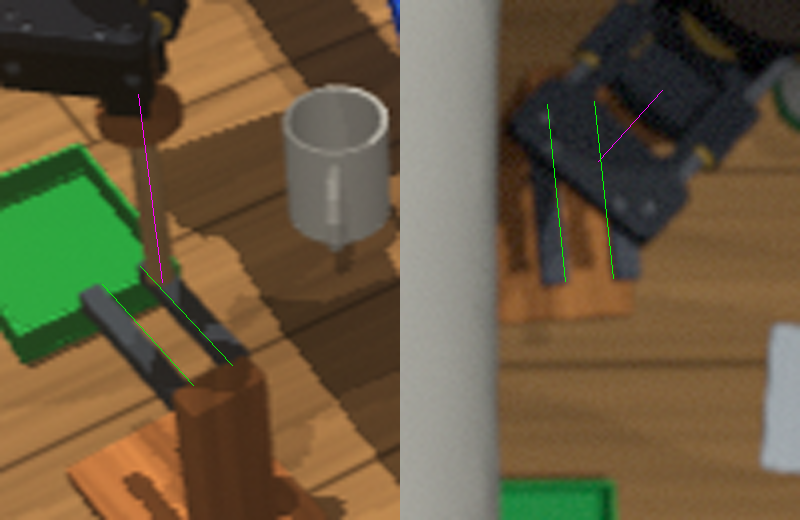

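Scene: the tip is at (165,285), over the gap, and the plunger is upright. I'll lower it.

Call:
drive_tool:
  steps:
    - {"x": 0,"y": 0,"z": -0.7,"rx": 0,"ry": 0,"rz": 0,"claw": 1}
    - {"x": 0,"y": 0,"z": -0.8,"rx": 0,"ry": 0,"rz": 0,"claw": 1}
    - {"x": 0,"y": 0,"z": -0.8,"rx": 0,"ry": 0,"rz": 0,"claw": 1}
    - {"x": 0,"y": 0,"z": 0,"rx": 0,"ry": 0,"rz": 0,"claw": 1}

```text
t: 13.0
ee_pos: [0.6059, -0.2219, 0.2567]
eef_rot: [[-0.677, -0.736, -0.003], [-0.736, 0.677, 0.004], [-0.001, 0.005, -1.0]]
force: [-1.1, 0.6, -2.4]
opening: 0.023
gripper_force: 50.0
```

Call:
drive_tool:
  steps:
    - {"x": 0.04,"y": 0,"z": -0.8,"rx": 0,"ry": 0,"rz": 0,"claw": 1}
    - {"x": 0,"y": 0,"z": -0.8,"rx": 0,"ry": 0,"rz": 0,"claw": 1}
    - {"x": 0,"y": 0,"z": -0.7,"rx": 0,"ry": 0,"rz": 0,"claw": 1}
    - {"x": 0,"y": 0,"z": -0.4,"rx": 0,"ry": 0,"rz": 0,"claw": 1}
    - {"x": 0,"y": 0,"z": -0.1,"rx": 0,"ry": 0,"rz": 0,"claw": 1}

```text
t: 13.42
ee_pos: [0.6092, -0.2232, 0.1769]
eef_rot: [[-0.677, -0.736, 0.004], [-0.736, 0.677, 0.001], [-0.003, -0.002, -1.0]]
force: [-0.4, 1.0, -1.3]
opening: 0.0235
gripper_force: 50.0
```

Call:
drive_tool:
  steps:
    - {"x": 0,"y": 0,"z": 0,"rx": 0,"ry": 0,"rz": 0,"claw": 1}
    - {"x": 0,"y": 0,"z": 0,"rx": 0,"ry": 0,"rz": 0,"claw": 1}

```text
t: 13.58
ee_pos: [0.6111, -0.224, 0.1803]
eef_rot: [[-0.677, -0.736, 0.01], [-0.736, 0.677, -0.001], [-0.006, -0.008, -1.0]]
force: [0.2, 0.1, -2.2]
opening: 0.0232
gripper_force: 50.0
```

Call:
drive_tool:
  steps:
    - {"x": 0,"y": 0,"z": 0,"rx": 0,"ry": 0,"rz": 0,"claw": 1}
    - {"x": -0.03,"y": 0,"z": -0.12,"rx": 0,"ry": 0,"rz": 0,"claw": 1}
    - {"x": 0,"y": 0,"z": 0,"rx": 0,"ry": 0,"rz": 0,"claw": 1}
    - {"x": 0,"y": 0,"z": 0,"rx": 0,"ry": 0,"rz": 0,"claw": 1}

```text
t: 13.92
ee_pos: [0.6091, -0.2239, 0.1749]
eef_rot: [[-0.677, -0.736, 0.008], [-0.736, 0.677, 0.0], [-0.005, -0.005, -1.0]]
force: [1.1, 0.3, -1.6]
opening: 0.0228
gripper_force: 50.0
```

Call:
drive_tool:
  steps:
    - {"x": 0,"y": 0,"z": -0.12,"rx": 0,"ry": -0.007,"rz": 0,"claw": 1}
    - {"x": 0,"y": 0,"z": 0,"rx": 0,"ry": 0,"rz": 0,"claw": 1}
    - {"x": 0,"y": 0,"z": -0.05,"rx": 0,"ry": 0,"rz": 0,"claw": 1}
    - {"x": 0,"y": 0,"z": 0,"rx": 0,"ry": 0,"rz": 0,"claw": 1}
    - {"x": 0,"y": 0,"z": 0,"rx": 0,"ry": 0,"rz": 0,"claw": 1}

```text
t: 14.33
ee_pos: [0.6091, -0.2239, 0.1694]
eef_rot: [[-0.677, -0.736, 0.014], [-0.736, 0.677, 0.0], [-0.01, -0.01, -1.0]]
force: [0.7, -0.7, -1.8]
opening: 0.0234
gripper_force: 50.0
```

Call:
drive_tool:
  steps:
    - {"x": 0,"y": 0,"z": -0.04,"rx": 0,"ry": 0.014,"rz": 0,"claw": 1}
    - {"x": 0,"y": 0,"z": 0,"rx": 0,"ry": 0,"rz": 0,"claw": 1}
    - {"x": 0,"y": 0,"z": -0.04,"rx": 0,"ry": 0,"rz": 0,"claw": 1}
    - {"x": 0,"y": 0,"z": 0,"rx": 0,"ry": 0,"rz": 0,"claw": 1}
    - {"x": 0,"y": 0,"z": 0,"rx": 0,"ry": 0,"rz": 0,"claw": 1}

```text
t: 14.75
ee_pos: [0.6095, -0.224, 0.1684]
eef_rot: [[-0.677, -0.736, 0.002], [-0.736, 0.677, -0.001], [-0.001, -0.002, -1.0]]
force: [-1.4, 1.2, 4.7]
opening: 0.023
gripper_force: 50.0
```

Collar contact shows at z 0.1684, the same height as at the grasp. I'll release it.

Call:
drive_tool:
  steps:
    - {"x": 0,"y": 0,"z": 0,"rx": 0,"ry": 0,"rz": 0,"claw": 0.6}
    - {"x": 0,"y": 0,"z": 0,"rx": 0,"ry": 0,"rz": 0,"claw": 0.4}
    - {"x": 0,"y": 0,"z": 0,"rx": 0,"ry": 0,"rz": 0,"claw": 0.2}
    - {"x": 0,"y": 0,"z": 0,"rx": 0,"ry": 0,"rz": 0,"claw": 0}
    - {"x": 0,"y": 0,"z": 0,"rx": 0,"ry": 0,"rz": 0,"claw": 0}

```text
t: 15.17
ee_pos: [0.6091, -0.2239, 0.1667]
eef_rot: [[-0.677, -0.736, -0.0], [-0.736, 0.677, 0.0], [-0.0, 0.0, -1.0]]
force: [0.2, 0.3, 0.0]
opening: 0.0486
gripper_force: 0.0
```

Call:
drive_tool:
  steps:
    - {"x": 0,"y": 0,"z": 0,"rx": 0,"ry": 0,"rz": 0,"claw": 0}
    - {"x": 0,"y": 0,"z": 0,"rx": 0,"ry": 0,"rz": 0,"claw": 0}
    - {"x": 0,"y": 0,"z": 0,"rx": 0,"ry": 0,"rz": 0,"claw": 0}
    - {"x": 0,"y": 0,"z": 0,"rx": 0,"ry": 0,"rz": 0,"claw": 0}
    - {"x": 0,"y": 0,"z": 0.2,"rx": 0,"ry": 0,"rz": 0,"claw": 0}

```text
t: 15.58
ee_pos: [0.6084, -0.2236, 0.172]
eef_rot: [[-0.677, -0.736, -0.002], [-0.736, 0.677, 0.001], [0.001, 0.002, -1.0]]
force: [1.1, -0.3, 0.2]
opening: 0.0809
gripper_force: 0.0
```

Call:
drive_tool:
  steps:
    - {"x": 0,"y": 0,"z": 0.5,"rx": 0,"ry": 0,"rz": 0,"claw": 0}
    - {"x": 0,"y": 0,"z": 0.8,"rx": 0,"ry": 0,"rz": 0,"claw": 0}
    - {"x": 0,"y": 0,"z": 1,"rx": 0,"ry": 0,"rz": 0,"claw": 0}
    - {"x": 0,"y": 0,"z": 1,"rx": 0,"ry": 0,"rz": 0,"claw": 0}
    - {"x": 0,"y": 0,"z": 1,"rx": 0,"ry": 0,"rz": 0,"claw": 0}

```text
t: 16.0
ee_pos: [0.6089, -0.2239, 0.3042]
eef_rot: [[-0.677, -0.736, 0.001], [-0.736, 0.677, -0.0], [-0.0, -0.001, -1.0]]
force: [0.5, 0.2, 0.0]
opening: 0.0872
gripper_force: 0.0
```

Run:
```python
from h import *
s=robot.snapshot("scene")
cv2.imwrite("pics/end.png",cv2.resize(s["img"][190:370,210:450,::-1],None,fx=3.3,fy=3.3,interpolation=cv2.INTER_CUBIC))
print(atz(s,(392,264),.02))
```

```text
[0.60452038 0.19130321 0.02      ]
```

View pics/end.png

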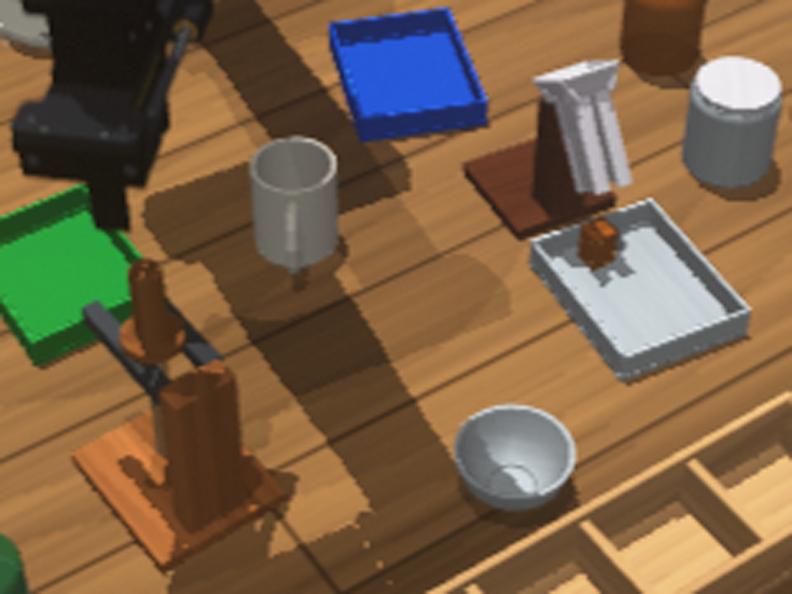

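The plunger hangs upright in the fork at (150,320), and the stick is inside the steel tray at (600,243). The gripper is clear of both, so I'm handing in.

```bash
python3 -c "
from bench import robot
print(robot.sign_off())"
```

```text
the job is handed in; nothing more can be done
None
```

I pushed the stick out into the steel tray, hung the plunger back upright in its fork and let go, and handed the job in at about 16 s; no verdict came back, and the last picture shows the things in view where they were.

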